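# Fetch the rosewood bar from behind the bottles and put the bottles back

## Task

Get the dark rosewood bar out from the back of the wooden caddy. First move the amber jar, the glue bottle and the red thread spool that stand in front of it onto the black parking mat, upright and let go, leaving the bar where it lies; then, with all three still on the mat, lay the bar along the middle of the green strip on the marking board. Finally stand the jar, the bottle and the spool back upright on the caddy, each on the very spot it was taken from, and leave the small white blank in the caddy where it lies and let nothing topple.

Things in the scene. Friction and masses are not known exactly. Their poses are not given: they have to be found in the camera images.
- shellac_jar_c (a point): Amber round jar with a pale lid, 60 mm in diameter, 84 mm tall, upright; the point is its centre, 42 mm above its foot (z axis up along the jar). Starts on one of the caddy's three blue felt discs.
- glue_bottle_c (a point): Round white glue bottle with a dark blue label and a red cap, 38 mm in diameter, 82 mm tall, upright; the point is its centre, 41 mm above its foot. The straight body reaches from the foot to about 45 mm, above that it narrows to the cap. Starts on one of the three blue felt discs.
- red_spool_c (a point): Upright wooden spool of red thread, 29 mm in diameter over the flanges, 40 mm tall; the point is its centre, 20 mm above its foot. Starts on one of the three blue felt discs.
- rosewood_bar_c (a point): Dark red-brown rosewood bar, 16 mm wide (its x), 118 mm long (its y), 15 mm high; the point is its centre, 7.5 mm above its underside. Starts lying on the caddy behind the row of three.
- white_blank_c (a point): Small white blank 20 x 46 x 12 mm (x, y, z) lying on the caddy near the bar's +y end; the point is its centre. It stays where it is.
- caddy: Fixed pale wooden caddy, a 10 mm thick board 150 mm (its x) by 252 mm (its y), origin in the middle of its underside, so its surface is 10 mm above the origin. Three equal blue felt discs lie flush at x = -30 mm, y = -80, 0 and +80 mm; along its far (+x) edge runs a low wall 10 mm thick (x = 65 to 75 mm), 30 mm high over the bench. No other walls.
- mat: Fixed black rubber parking mat with a thin yellow outline, 100 mm (its x) by 240 mm (its y), 4 mm thick; origin in the middle of its underside. Note: a fixed black lamp shade hangs at the far right (0.57 to 0.83 m ahead of the robot's base, 0.15 to 0.40 m to its right, from 0.40 m above the bench up): on that side keep lifts low and swing the arm close in, under 0.5 m ahead.
- bed (a point): Middle of the green strip on the fixed plywood marking board, at the board's surface (12 mm over the bench). The strip is 28 mm wide (x) and 130 mm long (y), and the bar lies along it. The board is 110 mm (x) by 170 mm (y); a dark fence along its +x edge, its near face 53 mm from the strip's middle line, rises 14 mm above the surface.
Things that resemble listed ones, but are neither listed nor needed, are in the scene too. Of the things that look like the part that bears shellac_jar_c, the smallest one is meant.

How it is judged (in metres and radians):
On the way, in this order (a step that is already met when the one before it is completed fails the run):
1. the jar, the bottle and the spool stand upright on the black mat, released, and the bar still lies where it was in the caddy (x of shellac_jar_c in the frame of mat between -0.047 and 0.047 m and y of shellac_jar_c in the frame of mat between -0.117 and 0.117 m and z of shellac_jar_c in the frame of mat below 0.054 m and angle between each of shellac_jar_c, glue_bottle_c, red_spool_c's own z axis and vertical below 0.15 rad and x of glue_bottle_c in the frame of mat between -0.047 and 0.047 m and y of glue_bottle_c in the frame of mat between -0.117 and 0.117 m and z of glue_bottle_c in the frame of mat below 0.053 m and x of red_spool_c in the frame of mat between -0.047 and 0.047 m and y of red_spool_c in the frame of mat between -0.117 and 0.117 m and z of red_spool_c in the frame of mat below 0.032 m and linear speed of each of shellac_jar, glue_bottle, red_spool below 0.02 m/s and contact force between the fingers and shellac_jar below 0.1 N and contact force between the fingers and glue_bottle below 0.1 N and contact force between the fingers and red_spool below 0.1 N and distance of rosewood_bar_c from where it was at the start of the episode below 0.02 m), for 0.2 s.
2. the bar lies released along the green strip while the jar, the bottle and the spool still stand on the mat (horizontal distance between rosewood_bar_c and bed below 0.013 m and angle between the y axis of rosewood_bar_c and the y axis of bed, either way round below 0.17 rad and z of rosewood_bar_c in the frame of bed below 0.013 m and angle between each of rosewood_bar_c, shellac_jar_c, glue_bottle_c, red_spool_c's own z axis and vertical below 0.15 rad and linear speed of rosewood_bar below 0.02 m/s and contact force between the fingers and rosewood_bar below 0.1 N and x of shellac_jar_c in the frame of mat between -0.047 and 0.047 m and y of shellac_jar_c in the frame of mat between -0.117 and 0.117 m and z of shellac_jar_c in the frame of mat below 0.054 m and x of glue_bottle_c in the frame of mat between -0.047 and 0.047 m and y of glue_bottle_c in the frame of mat between -0.117 and 0.117 m and z of glue_bottle_c in the frame of mat below 0.053 m and x of red_spool_c in the frame of mat between -0.047 and 0.047 m and y of red_spool_c in the frame of mat between -0.117 and 0.117 m and z of red_spool_c in the frame of mat below 0.032 m), for 0.2 s.
At the end, for the whole second after the job is handed in: Bar flat on the board, centre within 13 mm of the green strip's middle, within 10 degrees of its direction; jar, bottle and spool upright (8 degrees), each within 15 mm of where it started; white blank within 20 mm of its start; all released and at rest (horizontal distance between rosewood_bar_c and bed below 0.013 m and angle between the y axis of rosewood_bar_c and the y axis of bed, either way round below 0.17 rad and z of rosewood_bar_c in the frame of bed below 0.013 m and angle between each of rosewood_bar_c, shellac_jar_c, glue_bottle_c, red_spool_c's own z axis and vertical below 0.15 rad and linear speed of each of rosewood_bar, shellac_jar, glue_bottle, red_spool below 0.02 m/s and contact force between the fingers and rosewood_bar below 0.1 N and distance of each of shellac_jar_c, glue_bottle_c, red_spool_c from where it was at the start of the episode below 0.015 m and contact force between the fingers and shellac_jar below 0.1 N and contact force between the fingers and glue_bottle below 0.1 N and contact force between the fingers and red_spool below 0.1 N and distance of white_blank_c from where it was at the start of the episode below 0.02 m); the robot touches nothing.
It fails at once if the jar, the bottle or the spool is tipped by more than 45 degrees (angle between any of shellac_jar_c, glue_bottle_c, red_spool_c's own z axis and vertical above 0.8 rad).
It fails at once if the white blank is displaced by more than 20 mm (distance of white_blank_c from where it was at the start of the episode above 0.02 m).
It also fails if it takes over 147 s, if anything falls off the work surface, if the arm or the gripper's body presses on something with over 40 N, if the wrist force passes 120 N, or if a joint passes its speed limit or range.

## Robot

A 6-joint arm with a two-finger parallel gripper is mounted at the origin on a cart in front of the work surface, level with it; the furniture and walls round the work are solid. World frame = base frame: x ahead of the robot, y to its left, z up, the work surface at z = 0. Lengths are in m, angles in degrees, forces in N, time in s.
With the tool pointing down it reaches from about 0.325 to 0.85 m from the base axis. Payload 15.5 kg.
Tool frame: the origin (TCP) lies at the very end of the fingers, on their centre line; the grasp point (between the pads) lies arm.grip_depth behind it (arm.grip_depth is the distance from the TCP to the grasp point, in m); z points along the fingers, y is the line along which they close (so a half turn about z gives the same grasp; the last joint's range is limited). The gripper opens to 91 mm and grips with 3 to 60 N. Pads are 32 mm wide; open, the fingers measure 118 mm over their backs; the gripper's body (76 mm by 178 mm) begins 60 mm behind the grasp point.
Start: joints at [-73.654, 28.281, 77.091, -0, 74.628, -5.472], TCP at [0.232, -0.58, 0.214] pointing down, gripper open.
Joint ranges: [-166.48, 166.48], [-47.26, 123.95], [12.59, 153.08], [-70.14, 250.14], [6.76, 159.57], [-176.63, 176.63]. Speed limits (degrees/s): [108.29, 108.29, 147.25, 172.46, 172.46, 172.46].

## Interface

Orientations are given as a 3x3 rotation matrix whose columns are the frame's x, y, z axes.
In Python, from rig import arm gives the robot as it stands. Calls block until the motion is done:
- arm.move_to(position, orientation): joint-space move of the TCP to a pose.
- arm.move_l(position, orientation=None, feed=0.15): straight line of the TCP; orientation=None keeps the orientation; feed is the mean speed in m/s.
- arm.move_joints(angles): joint-space move.
- arm.grip(opening): finger opening in m; the grip force is fixed at half the most; returns when the fingers have stopped.
- arm.sleep(seconds).
- arm.solve_ik(position, orientation): joint angles nearest the present ones, or None.
- arm.snapshot(name): name is "scene" or "top"; returns the picture (480x640x3 uint8, red, green, blue); there is no depth.
- arm.get_calibration(name): a dict with "intrinsics" (3x3 intrinsics, pixels), "cam_to_world" (4x4, takes a point from camera to world coordinates). Camera axes: x right, y down, z forward; pixel columns grow to the right and rows downward; lengths in m; the calibration is good to about 2 mm. A picture is of the moment at which its call begins. get_calibration takes no time and is no camera call.
A pose or a line that the arm cannot do raises arm.Unreachable and nothing moves.
- arm.sign_off(): hands the job in; it is judged then, once.
Readings, each from a call of its own:
- arm.current_t(): time.
- arm.current_joint_positions(): joint angles.
- arm.current_dq(): joint speeds.
- arm.current_tau(): joint torques, N m.
- arm.current_ee_pos(): TCP position.
- arm.current_tool_rot(): TCP orientation.
- arm.current_force(): force on the tool from outside, world axes, zero at the start.
- arm.current_torque(): the same for the moment, N m.
- arm.current_width(): finger opening in m.
- arm.current_grasp_force(): force on a finger pad.
Only numpy, scipy, OpenCV 4.12 (cv2) and the standard library are available. Lean on these libraries where they do the work, as an engineer would, in place of code of your own. Each camera call takes 0.05 s, during which the arm holds its last target. There are 200 camera calls.

## Working session

There is one attempt and no reset: what is moved stays moved. The work goes in short steps, each a Python script; the robot and the scene stay as the last script left them, time stands still between calls to the robot, and variables do not carry over. Pictures are saved under pics/ and viewed, at most 14 in all, crops included, and the job is handed in when it is done.

```bash
ls; mkdir -p pics; python3 - <<'E'
from rig import arm
import cv2
for n in("scene","top"):
    cv2.imwrite(f"pics/{n}0.png",arm.snapshot(n)[:,:,::-1]); c=arm.get_calibration(n); print(n,c["intrinsics"].round(1).tolist(),c["cam_to_world"].round(4).tolist())
print(arm.grip_depth,arm.current_t())
E
```

```text
pics
scene [[545.7, 0.0, 322.1], [0.0, 545.7, 250.4], [0.0, 0.0, 1.0]] [[-0.8298, -0.3154, 0.4605, -0.1304], [-0.5581, 0.4724, -0.6822, 0.8771], [-0.0024, -0.823, -0.568, 0.8288], [0.0, 0.0, 0.0, 1.0]]
top [[584.0, 0.0, 315.3], [0.0, 584.0, 243.0], [0.0, 0.0, 1.0]] [[-0.0201, -0.9916, 0.1275, 0.3381], [-0.9998, 0.0204, 0.0006, -0.0463], [-0.0032, -0.1275, -0.9918, 1.4599], [0.0, 0.0, 0.0, 1.0]]
0.0188 0.1
```

View pics/scene0.png

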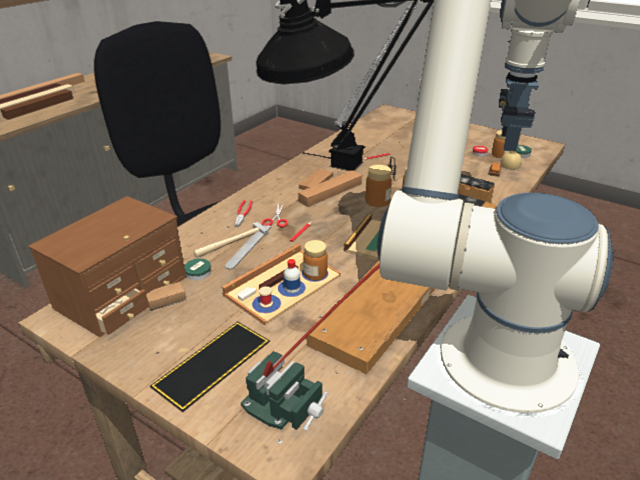

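View pics/top0.png

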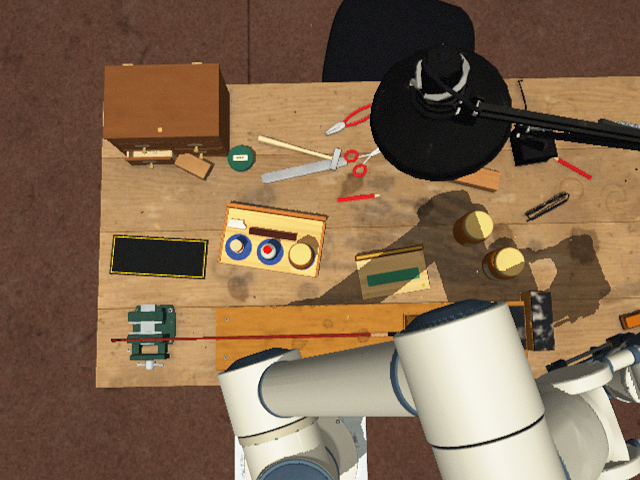

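The top view shows the caddy around (273,240): spool (238,245), bottle (269,251), jar (302,253), blank (237,224), bar (272,233). The mat is at (158,257) and the board strip at (393,278). Jar look-alikes are the caddy jar (302,253) and the bigger bench jars at (474,227) and (505,262). The caddy jar on its felt disc is the smallest, so I choose that one and will check it in a crop.

```bash
cat > h.py <<'E'
import numpy as np, cv2
from rig import arm
def ray(n,uv,z):
    c=arm.get_calibration(n);K=c["intrinsics"];T=c["cam_to_world"]
    d=T[:3,:3]@np.linalg.solve(K,np.r_[uv,1.]);return T[:3,3]+d*(z-T[2,3])/d[2]
def proj(n,p):
    c=arm.get_calibration(n);T=c["cam_to_world"];q=c["intrinsics"]@(T[:3,:3].T@(np.asarray(p)-T[:3,3]));return q[:2]/q[2]
def hsv(im):return cv2.cvtColor(im,cv2.COLOR_RGB2HSV)
E
python3 - <<'E'
from h import *
im=cv2.imread("pics/top0.png")
c=im[190:320,205:445]; c=cv2.resize(c,None,fx=3.3,fy=3.3,interpolation=cv2.INTER_CUBIC); cv2.imwrite("pics/crop.png",c)
c=im[225:290,100:220]; 
s=cv2.imread("pics/scene0.png")[225:325,215:350]; cv2.imwrite("pics/crop2.png",cv2.resize(s,None,fx=5.8,fy=5.8,interpolation=cv2.INTER_CUBIC))
E
```

```text
(no output)
```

View pics/crop.png

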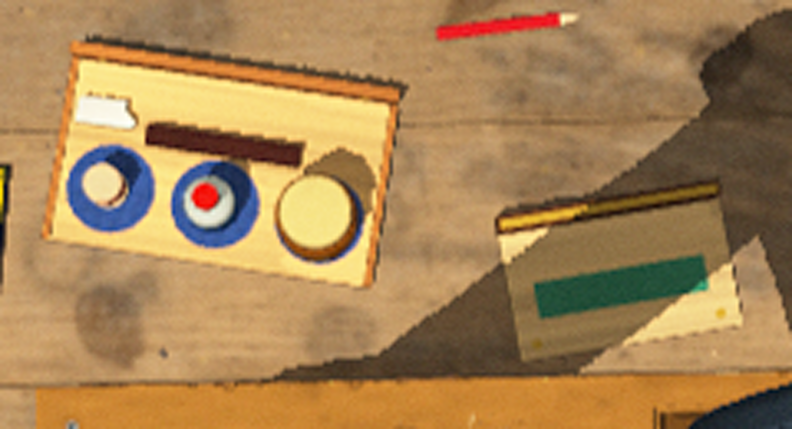

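View pics/crop2.png

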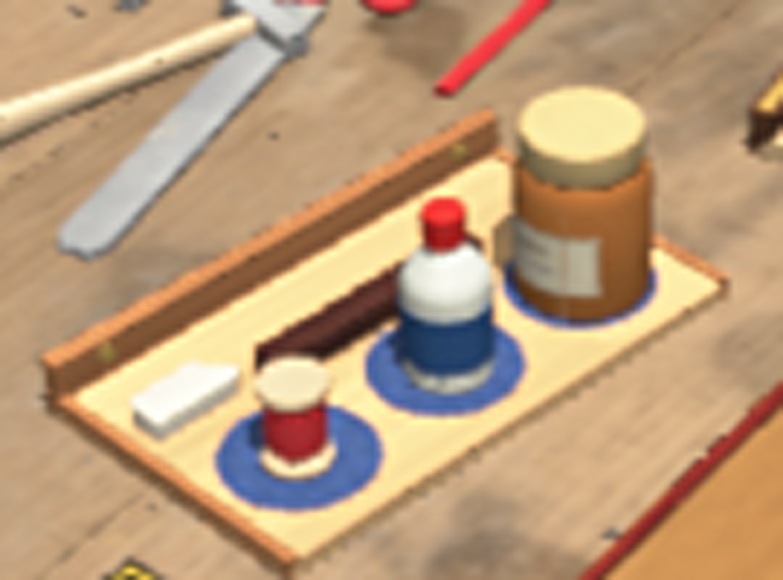

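The crops confirm the choice: the smallest jar has its lid at about (301,255), the bottle cap is at (267,249) and the spool at (237,246), each on a blue disc. The bar is at (273,234) behind them. Next I measure them.

```bash
cat > meas.py <<'E'
from h import *
def blob(im,n,lo,hi,box,z,min_a=15):
    x0,y0,x1,y1=box
    m=cv2.inRange(hsv(im)[y0:y1,x0:x1],np.array(lo),np.array(hi))
    cs,_=cv2.findContours(m,cv2.RETR_EXTERNAL,cv2.CHAIN_APPROX_NONE)
    c=max(cs,key=cv2.contourArea)+np.array([[x0,y0]])
    w=np.array([ray(n,p[0],z)[:2] for p in c],np.float32)*1000
    (cx,cy),(a,b),th=cv2.minAreaRect(w)
    bp=cv2.boxPoints(((cx,cy),(a,b),th)); e=[bp[1]-bp[0],bp[2]-bp[1]]; L=max(e,key=np.linalg.norm)
    yaw=np.degrees(np.arctan2(-L[0],L[1])); yaw=(yaw+90)%180-90   # yaw such that y axis along long side
    M=cv2.moments(c); u=(M['m10']/M['m00'],M['m01']/M['m00']) if M['m00'] else c.mean((0,1))
    return np.r_[cx,cy,sorted((a,b)),yaw].round(1), (ray(n,u,z)[:2]*1000).round(1), np.round(u,1)
E
python3 - <<'E'
from meas import *
t=arm.snapshot("top"); s=arm.snapshot("scene")
for nm,lo,hi,box,z in [
 ("caddytop",(8,40,120),(35,200,255),(215,200,330,280),.01),
 ("disc L",(105,90,50),(125,255,255),(222,228,254,262),.01),
 ("disc M",(105,90,50),(125,255,255),(254,232,287,268),.01),
 ("jar lid",(18,40,150),(35,255,255),(286,240,317,272),.094),
 ("cap",(0,150,100),(10,255,255),(258,240,280,262),.092),
 ("capB",(170,150,100),(180,255,255),(258,240,280,262),.092),
 ("spool top",(8,20,130),(35,130,255),(228,236,245,256),.05),
 ("bar",(0,60,10),(180,255,110),(245,222,300,244),.025),
 ("blank",(0,0,180),(180,30,255),(225,215,250,232),.022),
 ("strip",(65,90,20),(95,255,255),(360,260,425,292),.012),
 ("mat yellow",(22,150,120),(35,255,255),(100,230,215,285),.004)]:
    try: print(nm,*blob(t,"top",lo,hi,box,z))
    except Exception as e: print(nm,"none",e)
for nm,lo,hi,box,z in [("cap s",(0,150,100),(10,255,255),(280,255,305,275),.092),
 ("jar lid s",(15,30,150),(35,160,255),(303,238,328,252),.094),
 ("bottle s disc",(105,90,50),(125,255,255),(275,275,308,300),.01),
 ("spool s top",(8,10,130),(35,110,255),(257,284,274,297),.05),
 ("mat s",(22,150,120),(35,255,255),(140,315,280,415),.004)]:
    try: print(nm,*blob(s,"scene",lo,hi,box,z))
    except Exception as e: print(nm,"none",e)
E
```

```text
caddytop [536.4  63.9 199.8 288.2  -1.2] [535.5  62.8] [272.  239.5]
disc L [519.7 148.1  61.7  62.8 -45.8] [519.1 148. ] [238.  246.7]
disc M [505.5  69.4  62.5  63.   89.3] [505.5  69. ] [269.7 251.5]
jar lid [484.9 -11.2  70.8  73.3  88.8] [485.1  -5.4] [298.5 255.4]
cap [500.9  69.9  16.5  16.7  89.4] [501.8  69.3] [266.7 249.1]
capB none max() iterable argument is empty
spool top [519.  148.2  26.2  27.5  44.5] [518.5 148.7] [235.5 245. ]
bar [548.2  60.8  19.3 116.5 -10.7] [548.5  60.5] [272.4 233.5]
blank [575.8 150.   17.   40.7 -10. ] [575.6 151.5] [235.9 223.7]
strip [ 436.7 -236.    24.5  127.4    8.5] [ 436.7 -235.9] [392.8 276.4]
mat yellow [499.5 349.5  94.3 234.2  -4.4] [499.3 349.1] [158.2 256.5]
cap s [498.3  74.4  16.8  32.3  43. ] [498.1  74.4] [291.  262.9]
jar lid s [494.  -16.6  56.   58.8 -56.3] [493.7 -17.6] [315.2 244.2]
bottle s disc [509.2  63.7  61.8  62.8 -56.3] [507.4  65.9] [291.1 287.6]
spool s top [521.7 143.9  36.5  43.7  39.5] [518.6 147.6] [265.1 290.7]
mat s [501.6 346.3  95.2 234.6  -4.5] [500.9 357. ] [208.7 365. ]
```

```bash
cat > mv.py <<'E'
from h import *
def R(deg):
    a=np.radians(deg);c=[]
    y=np.array([np.cos(a),np.sin(a),0]);z=np.array([0,0,-1.]);return np.c_[np.cross(y,z),y,z]
def best(p,deg):
    o=[]
    for d in(deg,deg+180):
        q=arm.solve_ik(p,R(d))
        if q is not None:o.append((abs(q[5]),d))
    return R(min(o)[1])
Z=.165
CAD=-10.
ITEM={ # caddy xy, mat xy, tip z on caddy, opening
 "jar":((.4910,-.0100),(.4937,.2740),.040,.084),
 "bottle":((.5048,.0692),(.4995,.3490),.031,.056),
 "spool":((.5190,.1483),(.5050,.4240),.019,.044)}
def transfer(a,b,za,zb,w,da,db,zt=Z,place=.0008,wo=None):
    Ra,Rb=best([*a,zt],da),best([*b,zt],db)
    arm.move_to([*a,zt],Ra); arm.grip(w)
    arm.move_l([*a,za],feed=.15); arm.grip(0)
    print("held",arm.current_width(),arm.current_grasp_force())
    arm.move_l([*a,zt],feed=.15); 
    print("lifted",arm.current_width())
    arm.move_l([*b,zt],Rb,feed=.25); arm.move_l([*b,zb+.02],feed=.15); arm.move_l([*b,zb+place],feed=.04)
    arm.grip(wo or w); arm.move_l([*b,zt],feed=.15); print("t",arm.current_t())
E
python3 - <<'E'
from mv import *
(a,b,z,w)=ITEM["jar"]
arm.move_l([.19,-.45,.27],feed=.25)
arm.move_to([*a,.22],best([*a,.22],CAD)); print(arm.current_joint_positions(),arm.current_t())
transfer(a,b,z,z-.006,w,CAD,CAD)
cv2.imwrite("pics/a.png",arm.snapshot("top")[190:320,90:350,::-1].repeat(3,0).repeat(3,1))
E
```

```text
[-8.21864432e+00  1.71535545e+01  9.50021401e+01 -1.05120390e-02
  6.78349359e+01  1.86067007e+00] 2.875
held 0.058986905762092784 30.003857089031953
lifted 0.05918923435640975
t 10.425
```

View pics/a.png

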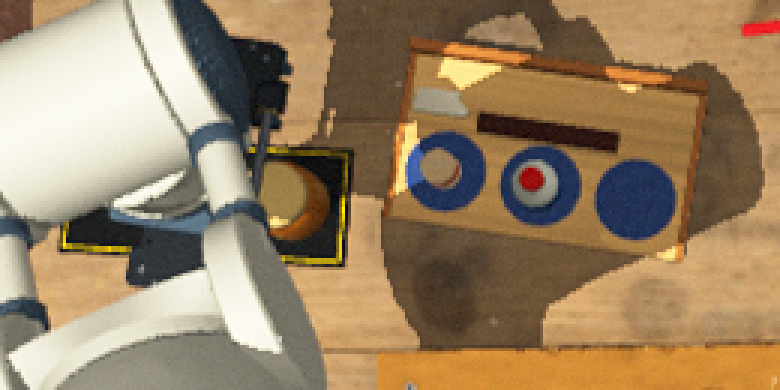

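The jar stands on the mat at about pixel (185,256), and the bar, bottle, spool and blank are untouched. The freed disc at (302,256) can now be measured. On to the bottle and spool.

```bash
python3 - <<'E'
from mv import *
from meas import blob
print("discR",blob(arm.snapshot("top"),"top",(105,90,30),(125,255,255),(286,240,320,275),.01))
for k in("bottle","spool"):
    (a,b,z,w)=ITEM[k]; transfer(a,b,z,z-.006,w,CAD,CAD)
bp=(.5487,.0606); arm.move_to([.44,.0,.30],best([.44,0,.30],CAD))
t=arm.snapshot("top")
print("bar",blob(t,"top",(0,60,10),(180,255,90),(245,222,300,244),.025))
print("strip",blob(t,"top",(65,90,20),(95,255,255),(360,260,425,292),.012))
cv2.imwrite("pics/b.png",t[190:320,90:350,::-1].repeat(3,0).repeat(3,1))
cv2.imwrite("pics/b2.png",arm.snapshot("scene")[180:430,130:400,::-1].repeat(2,0).repeat(2,1))
E
```

```text
discR (array([491.3, -10.3,  62.5,  62.7,  88.9]), array([492.2, -10. ]), array([301.3, 256.1]))
held 0.037363896096026465 30.00257884617895
lifted 0.037453342881371886
t 18.8917
held 0.02471624951125184 30.000485294731334
lifted 0.024785532477164182
t 27.4083Traceback (most recent call last):
  File "<stdin>", line 8, in <module>
  File "meas.py", line 6, in blob
    c=max(cs,key=cv2.contourArea)+np.array([[x0,y0]])
      ~~~^^^^^^^^^^^^^^^^^^^^^^^^
ValueError: max() iterable argument is empty
```

```bash
python3 - <<'E'
from mv import *
from meas import blob
p=[.2,-.40,.27]; arm.move_to(p,best(p,-60))
t=arm.snapshot("top")
cv2.imwrite("pics/b.png",t[190:320,90:350,::-1].repeat(3,0).repeat(3,1))
cv2.imwrite("pics/b2.png",arm.snapshot("scene")[180:430,130:400,::-1].repeat(2,0).repeat(2,1))
print("bar",blob(t,"top",(0,60,10),(180,255,90),(245,222,300,244),.025))
print("strip",blob(t,"top",(65,90,20),(95,255,255),(360,260,425,292),.012))
E
```

```text
bar (array([548.2,  60.8,  14.7, 115.7,  -9.6]), array([548.4,  61.3]), array([272.1, 233.6]))
strip (array([ 436.7, -236. ,   24.6,  127.4,    8.5]), array([ 436.7, -236. ]), array([392.8, 276.4]))
```

View pics/b.png

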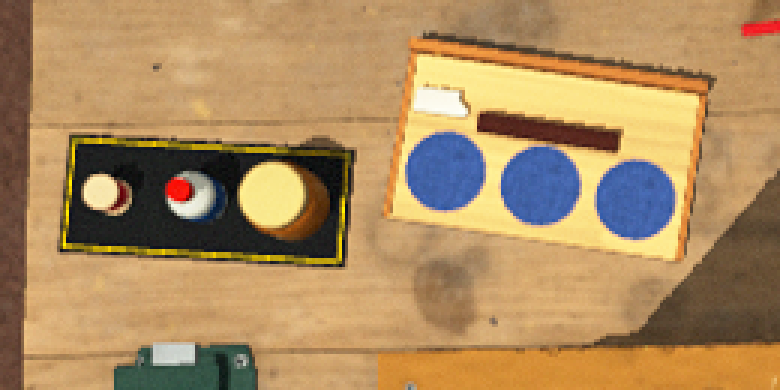

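View pics/b2.png

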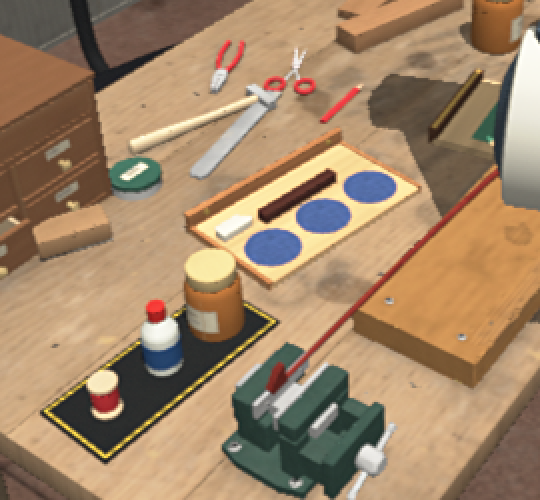

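All three stand upright on the mat at about (127,254), (156,255) and (183,258), and the bar is unmoved at (272,234). Now the bar.

```bash
python3 - <<'E'
from mv import *
from meas import blob
transfer((.5484,.0609),(.4370,-.2360),.0125,.0145,.034,-9.8,8.5,zt=.13)
p=[.47,.06,.25]; arm.move_to(p,best(p,CAD))
t=arm.snapshot("top")
cv2.imwrite("pics/c.png",t[190:320,90:440,::-1].repeat(2,0).repeat(2,1))
print(arm.current_t());print("bar",blob(t,"top",(0,60,10),(180,255,90),(362,262,425,290),.027))
E
```

```text
held 0.016228297405374088 30.002126097679138
lifted 0.015948643529163285
t 39.95
41.2167
bar (array([ 435.1, -232.7,   25.4,  125.1,    8.8]), array([ 435.9, -227.4]), array([390.1, 276.4]))
```

View pics/c.png

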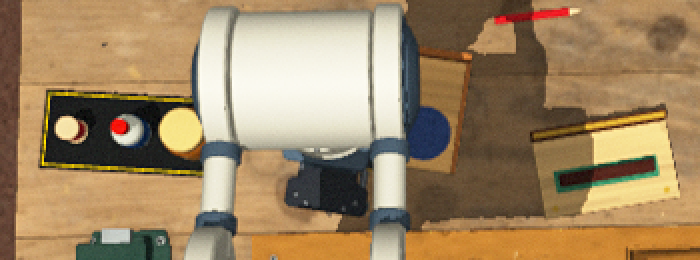

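The bar lies centred in the strip, at about (393,277), with a green margin all round. Now the three go back.

```bash
python3 - <<'E'
from mv import *
from meas import blob
for k in("jar","bottle","spool"):
    (a,b,z,w)=ITEM[k]; transfer(b,a,z-.006,z,w,CAD,CAD)
p=[.2,-.40,.27]; q=[.40,.14,.27]; arm.move_to(q,best(q,CAD)); arm.move_to(p,best(p,-60)); arm.sleep(.5)
t=arm.snapshot("top"); print(arm.current_t())
for nm,lo,hi,box,z in [("cap",(0,150,100),(10,255,255),(258,240,280,262),.092),
 ("spool top",(8,20,130),(35,130,255),(228,236,245,256),.05),("blank",(0,0,180),(180,30,255),(225,215,250,232),.022),
 ("bar",(0,60,10),(15,255,120),(362,262,425,290),.027)]: print(nm,*blob(t,"top",lo,hi,box,z))
cv2.imwrite("pics/d.png",t[190:320,205:445,::-1].repeat(3,0).repeat(3,1))
cv2.imwrite("pics/d2.png",arm.snapshot("scene")[200:350,190:410,::-1].repeat(3,0).repeat(3,1))
E
```

```text
held 0.058857493352612186 30.00309161368932
lifted 0.058734180493053165
t 49.9
held 0.03708257107561082 30.002379161305726
lifted 0.03718137781858573
t 58.7917
held 0.025162381341005468 30.00074443523772
lifted 0.02453894861653314
t 67.8167
71.1167
cap [505.6  69.8  16.5  16.7  89.4] [504.6  68.9] [266.9 247.9]
spool top [515.3 145.8  25.7  34.9 -45.8] [515.4 147. ] [236.2 246.2]
blank [575.9 150.4  18.1  41.   -8.4] [575.6 151.8] [235.8 223.7]
bar [ 436.5 -234.7   14.4  116.6    7.7] [ 436.8 -234.2] [392.8 275.9]
```

View pics/d.png

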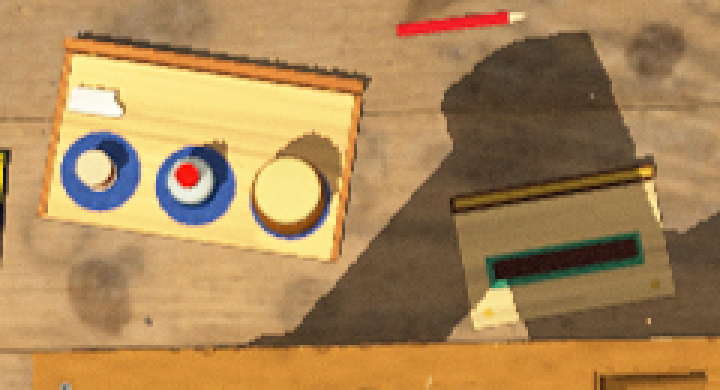

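View pics/d2.png

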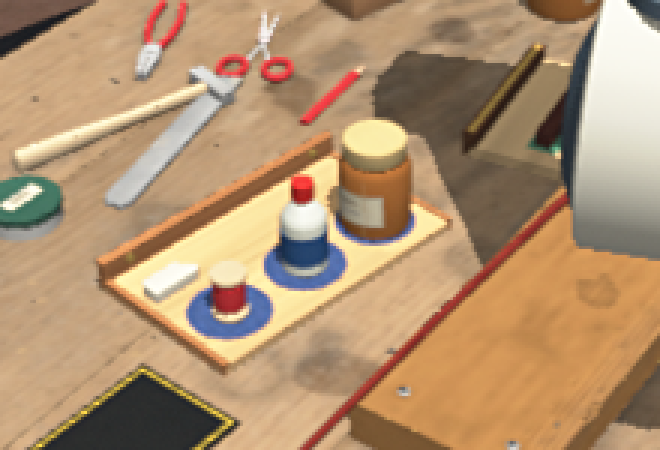

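All three stand upright on their discs, within about 5 mm of where they started. The blank is unmoved and the bar is about 2 mm from the strip's middle, so I'm handing it in.

```bash
python3 -c "
from rig import arm
print(arm.sign_off())"
```

```text
the job is handed in; nothing more can be done
None
```

The job is handed in after about 71 s: the bar lies along the middle of the green strip, the jar, bottle and spool stand upright back on their discs within about 5 mm of where they started, and the white blank is unmoved; the sign-off returned no verdict.

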